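# Open the media hopper's slide gate over a catch pan

## Task

Open up the emptied polishing-media hopper for cleaning. First lift the tall white bottle out of the slide gate's way and stand it upright on the round cork mat, next put the handled catch pan flat on the bench centred under the spout, and only then draw the gate out of the chute by its pull tab until it hits its end stop. Leave everything else where it stands.

Things in the scene. Friction and masses are not known exactly. Their poses are not given: they have to be found in the camera images.
- hopper: Fixed aluminium cone hopper on a grey stand; origin on the bench below the spout, z up. Cone radius 46 mm at 185 mm height, widening to 105 mm at its rim, 278 mm high: it overhangs the pull tab and the space below, so lean the tool 20 to 45 degrees outwards there. The gate slides out along the hopper's -y, between rails that end 75 mm out. Grey stand on its +x side.
- spout (a point): Centre of the round spout mouth (34 mm outer radius), 95 mm above the bench, facing down. The space below it is open towards the hopper's -x, +y and -y; on +x the stand's foot (12 mm high, 170 mm wide) begins 70 mm and its column (90 mm wide) 85 mm from the spout's axis.
- gate (a joint): How far the slide gate is drawn out, in m: 0 shut, 0.12 at the end stop. It starts up to 0.015 open. It stays where it is left and drags with about 3 N.
- gate_tab (a point): Centre of the gate's upright steel pull tab: 10 mm thick (hopper x), 46 mm long (along the slide, hopper y), 42 mm high, rising from 143 to 185 mm above the bench; it moves with the gate. With the gate shut it is 105 mm from the hopper's origin. Its axes are the hopper's.
- bottle_middle (a point): Centre (81 mm above its underside) of the tall white plastic bottle, loose, 0.25 kg: round body 52 mm in diameter, straight sides up to 132 mm, black cap 34 mm in diameter to 162 mm. It stands on the bench in front of the tab, about 230 mm from the hopper's origin.
- mat_top (a point): Centre of the upper face of the fixed round cork mat, 120 mm in diameter, 6 mm thick.
- pan_middle (a point): Centre (15 mm above its underside) of the loose steel catch pan, 0.2 kg: square tray 90 x 90 mm, 30 mm high, open on top. Its handle points to its own -x. z up.
- pan_handle (a point): Grasping point on the pan's wooden handle, 105 mm from the pan's middle towards the pan's -x and 30 mm above its underside. The handle is a straight bar 12 mm wide (pan y) and 22 mm high that runs from 44 to 144 mm out, its underside 19 mm above the pan's.
- jar: Bystander: squat glass jar, 72 mm in diameter, 95 mm high, beside the bottle; origin under its centre.
- block: Bystander: flat steel bench block 100 x 60 x 25 mm, on the bench about 210 mm from the hopper's origin on its -x side; origin under its centre.
- dapping: Bystander: dark wooden block 60 x 60 x 50 mm behind the hopper on the side away from the gate; origin under its centre.
- hammer: Bystander: hammer lying near the robot; origin under its middle.
- brush: Bystander: bench brush lying near the robot; origin under its middle.
Things that resemble listed ones, but are neither listed nor needed, are in the scene too. Several things look just like the part that bears bottle_middle: the one meant starts nearest to the robot's base.

How it is judged:
On the way, in this order (a step that is already met when the one before it is completed fails the run):
1. the bottle stands upright on the cork mat, let go (horizontal distance between bottle_middle and mat_top below 0.034 m and z of bottle_middle in the frame of mat_top below 0.085 m and angle between bottle_middle's own z axis and vertical below 0.1 rad and contact force between the fingers and bottle below 0.1 N), for 0.2 s.
2. the pan lies flat on the bench, centred under the spout, let go (horizontal distance between pan_middle and spout below 0.02 m and height (world z) of pan_middle below 0.019 m and angle between pan_middle's own z axis and vertical below 0.06 rad and contact force between the fingers and pan below 0.1 N), for 0.2 s.
3. the gate is drawn out to its end stop (value of joint gate above 0.115 m), for 0.2 s.
At the end, for the whole second after the job is handed in: The gate is at its end stop (drawn at least 115 of 120 mm); the bottle stands upright and at rest wholly on the mat (centre within 34 mm of the mat's); the pan lies flat and at rest on the bench, its middle within 20 mm of the spout's axis (value of joint gate above 0.115 m and horizontal distance between bottle_middle and mat_top below 0.034 m and z of bottle_middle in the frame of mat_top below 0.085 m and angle between bottle_middle's own z axis and vertical below 0.1 rad and linear speed of each of bottle, pan below 0.02 m/s and horizontal distance between pan_middle and spout below 0.02 m and height (world z) of pan_middle below 0.019 m and angle between pan_middle's own z axis and vertical below 0.06 rad); the robot touches nothing.
It fails at once if the gate is drawn out (past 40 mm) while the pan is not under the spout (value of joint gate above 0.04 m and horizontal distance between pan_middle and spout above 0.04 m).
It fails at once if the bottle is tipped over (angle between bottle_middle's own z axis and vertical above 0.7 rad).
It fails at once if any of the bystanders is shifted by more than 30 mm (distance of any of jar, block, dapping, hammer, brush from where it was at the start of the episode above 0.03 m).
It also fails if it takes over 72 s, if anything falls off the work surface, if the arm or the gripper's body presses on something with over 40 N, if the wrist force passes 120 N, or if a joint passes its speed limit or range.

## Robot

A 6-joint arm with a two-finger parallel gripper is mounted at the origin on the work surface. World frame = base frame: x ahead of the robot, y to its left, z up, the work surface at z = 0. Lengths are in m, angles in rad, forces in N, time in s.
With the tool pointing down it reaches from about 0.4 to 0.825 m from the base axis. Payload 7 kg.
Tool frame: the origin (TCP) lies between the finger pads; the fingertips stand 8 mm ahead of it and the grasp point (between the pads) lies 11 mm behind it (arm.finger_overhang is the distance from the TCP to the fingertips, in m); z points along the fingers, y is the line along which they close (so a half turn about z gives the same grasp; the last joint's range is limited). The gripper opens to 88 mm and grips with 3 to 60 N. Pads are 19 mm wide; open, the fingers measure 130 mm over their backs; the gripper's body (78 mm by 193 mm) begins 47 mm behind the grasp point.
Start: joints at [-1.058, 0.359, 0.012, 0, -1.224, -0.288], TCP at [0.15, -0.658, 0.235] pointing down, gripper open.
Joint ranges: [-3.07, 3.07], [-1.43, 2.12], [-1.02, 1.25], [-3.03, 1.67], [-3.05, -0], [-3.03, 3.03]. Speed limits (rad/s): [2.39, 2.39, 3.01, 3.14, 3.14, 3.14].

## Interface

Orientations are given as [roll, pitch, yaw] about the fixed x, y, z axes, in that order (R = Rz(yaw) Ry(pitch) Rx(roll)).
In Python, from station import arm gives the robot as it stands.
- The arm moves only by the tool move_arm, never from a script. Its argument "rows" is text: rows parted by semicolons, each of 7 numbers parted by spaces: the turn, a rotation vector about the tool's x, y, z in degrees, then the shift along the tool's x, y, z in m, then the finger opening in m, from 0 to 0.0876. A call has 1 to 8 rows; each row shifts and turns the commanded pose from where the row before left it, along the tool's axes as they then stand; what a row does not reach is not made up. A row lasts 1/8 s, in which the tool goes at most 62.5 mm and 10.7 degrees, less where a joint would pass 70% of its speed; a pose out of reach is approached as far as the arm can. A call is refused whole if a number of a shift passes 0.0625 or a number of a turn 10.7, either way. A call with a gripper value outside its range is refused whole. The fingers move at their own pace and stop on an object; "squeeze" is the grip in N (left out, the last holds). Time passes only in rows, so rows that do not move let the fingers close. It gives the time, the measured TCP pose, the force, the opening and the grip force at its end, in the units of the state.
- arm.get_state(): the state, without advancing time (a new reading comes with each control period).
- arm.grab_frame(name): name is "scene" or "top" or "wrist"; returns (picture, depth): 480x640x3 uint8, blue, green, red; 480x640 float32, m along the optical axis (not along the pixel's ray), 0 where there is no reading.
- arm.camera_model(name): a dict with "mtx" (3x3 intrinsics, pixels), "camera_from_world" (4x4, takes a point from world to camera coordinates); the wrist camera has in their place "mount" (4x4, takes a point from camera to tool coordinates, whose origin is the TCP and whose axes are the flange's). Camera axes: x right, y down, z forward; pixel columns grow to the right and rows downward; lengths in m; the calibration is good to about 2 mm. The wrist camera is an equidistant fisheye: a pixel r from the principal point sees the ray r / f radians off the axis. A picture is of the moment at which its call begins: read the wrist's pose just before it. camera_model takes no time and is no camera call.
- arm.job_done(): hands the job in; it is judged then, once.
The state is a dict: "t": time; "q": joint angles; "qd": joint speeds; "joint_efforts": joint torques, N m; "eef_pos": TCP position; "ee_rot": TCP orientation; "force": force on the tool from outside, world axes, zero at the start; "moment": the same for the moment, N m; "width": finger opening in m; "gripper_force": force on a finger pad.
Only numpy, scipy, OpenCV 4.12 (cv2) and the standard library are available. Lean on these libraries where they do the work, as an engineer would, in place of code of your own. Each camera call takes 0.05 s, during which the arm holds its last target. There are 200 camera calls.

## Working session

There is one attempt and no reset: what is moved stays moved. The work goes in short steps, Python scripts to look and compute and a tool call to move; the robot and the scene stay as the last step left them, time stands still between calls to the robot, and variables do not carry over. Pictures are saved under pics/ and viewed, at most 10 in all, crops included, and the job is handed in when it is done.

Besides the shell and the picture viewer there is one more tool, called by a JSON object that holds its "fn" and its "kwargs". move_arm: Moves the arm, as the interface text tells. Its arguments: {"type":"object","properties":{"rows":{"type":"string"},"squeeze":{"type":"number"}},"required":["rows"]}

```bash
mkdir -p pics
cat > h.py <<'E'
import numpy as np,cv2,sys
from station import arm
from scipy.spatial.transform import Rotation as R
def snap(n,f):
    p,d=arm.grab_frame(n); cv2.imwrite(f'pics/{f}.png',p); np.save(f'pics/{f}.npy',d); return p,d
def world(n,d,u,v):
    m=arm.camera_model(n);K=np.array(m['mtx']);T=np.linalg.inv(np.array(m['camera_from_world']))
    u=np.asarray(u,float);v=np.asarray(v,float);z=d[v.astype(int),u.astype(int)]
    c=np.stack([(u-K[0,2])/K[0,0]*z,(v-K[1,2])/K[1,1]*z,z,np.ones_like(z)],-1)
    return (c@T.T)[...,:3]
E
python3 - <<'E'
from h import *
snap('scene','s0');snap('top','t0')
s=arm.get_state();print(s)
for n in('scene','top'):
    m=arm.camera_model(n);print(np.round(np.linalg.inv(np.array(m['camera_from_world'])),3))
E
```

```text
{'t': 0.1, 'q': array([-1.05787451e+00,  3.59318009e-01,  1.11333795e-02, -2.89619205e-04,
       -1.22406771e+00, -2.88060092e-01]), 'qd': array([-0.0009823 , -0.00080865,  0.00117114,  0.00095041, -0.00088547,
       -0.00080039]), 'joint_efforts': array([ 7.39514253e-04, -5.84163952e+01,  2.93754905e+01,  7.01554924e+00,
        1.02600738e-02, -7.24478900e-05]), 'eef_pos': array([ 0.15035479, -0.65760944,  0.23371054]), 'ee_rot': array([ 3.14011927e+00, -1.52624817e-04, -2.91682943e+00]), 'force': array([ 1.0773443 ,  0.20649265, -0.62043904]), 'moment': array([-0.0213227 , -0.00902723,  0.00037185]), 'gripper_force': 0.0, 'width': 0.08803416904815478}
[[ 0.595  0.432 -0.678  1.214]
 [ 0.804 -0.334  0.492 -0.449]
 [-0.014 -0.838 -0.546  0.658]
 [ 0.     0.     0.     1.   ]]
[[ 0.02  -0.998  0.067  0.443]
 [-1.    -0.019  0.006  0.024]
 [-0.005 -0.068 -0.998  1.326]
 [ 0.     0.     0.     1.   ]]
```

View pics/t0.png

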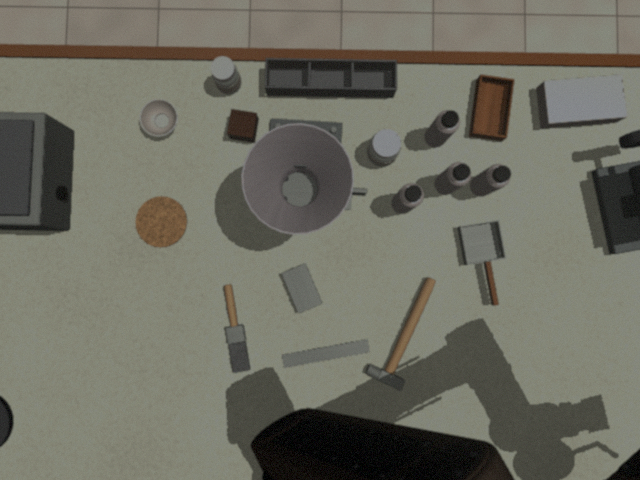

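View pics/s0.png

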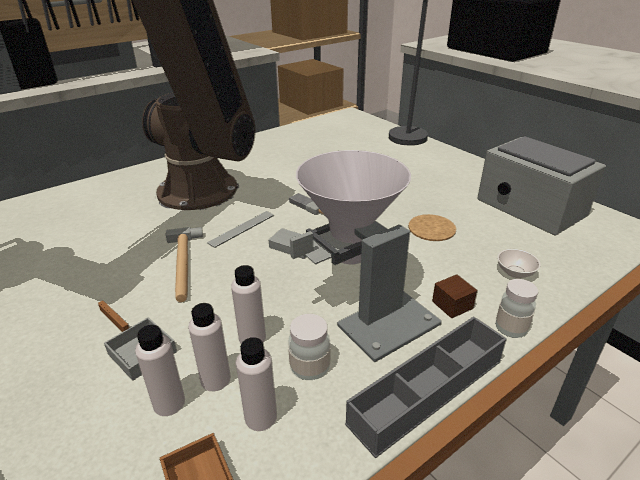

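Top view: the hopper rim is centred at about (300,178), the tab at (358,191), the target bottle at (408,198), the mat at (161,222), and the pan at (482,243) with its handle to (492,300). The scene view confirms this layout, with the stand on the far (+x) side. Next I'll measure these from depth.

```bash
cat > m.py <<'E'
from h import *
d=np.load('pics/t0.npy');vv,uu=np.mgrid[0:480,0:640];P=world('top',d,uu,vv)
def sel(u0,u1,v0,v1,z0,z1):
    p=P[v0:v1,u0:u1].reshape(-1,3);return p[(p[:,2]>z0)&(p[:,2]<z1)]
def rect(n,*a):
    p=sel(*a);r=cv2.minAreaRect(p[:,:2].astype(np.float32)*1000);print(n,len(p),np.round(r[0],1),np.round(r[1],1),round(r[2],1),'z',np.round(np.median(p[:,2]),4))
def circ(n,*a):
    p=sel(*a);c,r=cv2.minEnclosingCircle(p[:,:2].astype(np.float32)*1000);print(n,len(p),np.round(c,1),round(r,1),'mean',np.round(p[:,:2].mean(0)*1000,1),'z',np.round(np.median(p[:,2]),4))
circ('rim',230,365,110,245,.268,.29)
rect('tab',350,372,180,205,.17,.2)
circ('cap',390,430,175,220,.150,.175)
circ('mat',130,195,190,255,.003,.012)
rect('pan',450,512,212,270,.022,.04)
rect('handle',480,502,264,310,.012,.06)
circ('jar',360,405,120,170,.08,.11)
rect('block',275,330,260,320,.015,.035)
rect('dap',220,262,100,145,.04,.06)
rect('foot',265,345,115,140,.006,.02)
rect('foot2',240,345,110,145,.006,.018)
for n,a in dict(b2=(430,465,105,145),b3=(440,475,155,200),b4=(475,515,155,200)).items(): circ(n,*a,.15,.175)
rect('hammer',360,440,275,395,.012,.06); rect('strip',275,375,335,370,.003,.06)
ds=np.load('pics/s0.npy');S=world('scene',ds,uu,vv)
p=S[225:262,285:318].reshape(-1,3);p=p[(p[:,2]>.145)&(p[:,2]<.2)];print('tab scene',p.min(0),p.max(0),len(p),np.median(p,0))
E
python3 m.py
```

```text
rim 1851 [625.4  61.5] 104.6 mean [631.7  63.2] z 0.2748
tab 83 [619.5 -60.7] [29.7 10.6] 86.5 z 0.1843
cap 221 [ 620.1 -172.9] 17.1 mean [ 619.  -172.3] z 0.1618
mat 2102 [563.1 385. ] 104.8 mean [563.1 385.1] z 0.006
pan 323 [ 520.5 -355.2] [109.7  91.5] 9.9 z 0.0299
handle 318 [ 434.6 -371.6] [92.4 14.2] 10.8 z 0.0401
jar 667 [ 739.1 -125.1] 31.8 mean [ 737.7 -124.1] z 0.0951
block 1155 [417.7  56. ] [100.   60.1] 24.0 z 0.0252
dap 703 [788.8 199.4] [60.3 61. ] 81.8 z 0.0499
foot 536 [804.4  59. ] [183.7  57.3] 82.3 z 0.0125
foot2 565 [792.2  89. ] [ 75.8 238.8] 1.3 z 0.0123
b2 224 [ 777.  -248.9] 17.4 mean [ 776.6 -247.9] z 0.1618
b3 231 [ 666.1 -272.9] 17.0 mean [ 665.4 -271.9] z 0.1619
b4 230 [ 664.2 -355.7] 17.7 mean [ 663.1 -354.7] z 0.1617
hammer 1606 [ 329.3 -178.4] [ 88.4 261. ] 68.9 z 0.0239
strip 1213 [271.1   1.1] [ 77.3 227. ] 1.2 z 0.005
tab scene [ 0.57381101 -0.07504305  0.14521651] [0.62920616 0.01682994 0.18554259] 553 [ 0.62528413 -0.04928479  0.16398427]
```

```bash
cat >> h.py <<'E'
def rot(close_deg,lean_deg=0,az_deg=0):
    """tool z down, y closing along close_deg in world; then tool body leant towards azimuth az"""
    c=np.radians(close_deg);y=np.array([np.cos(c),np.sin(c),0]);z=np.array([0,0,-1.]);B=np.stack([np.cross(y,z),y,z],1)
    a=np.radians(az_deg);ax=np.cross([0,0,1],[np.cos(a),np.sin(a),0])
    return R.from_rotvec(ax*np.radians(lean_deg))*R.from_matrix(B)
def plan(grasp,Rt,w,vmax=.05,amax=8,start=None,tol=1):
    """rows taking the tool so that the grasp point (11 mm behind TCP) is at grasp"""
    s=arm.get_state();p,Rc=(s['eef_pos'],R.from_euler('xyz',s['ee_rot'])) if start is None else start
    t=np.array(grasp)+Rt.apply([0,0,.011]);rv=(Rc.inv()*Rt).as_rotvec(degrees=True)
    n=int(max(1,np.ceil(np.linalg.norm(t-p)/vmax),np.ceil(np.linalg.norm(rv)/amax)))
    print('n',n,'dist',np.round(t-p,3),'turn',np.round(rv,1))
    rows=[]
    for i in range(n):
        dr=Rc.inv().apply((t-p)/n);rows.append(' '.join(f'{x:.1f}' for x in rv/n)+' '+' '.join(f'{x:.4f}' for x in dr)+f' {w}');Rc=Rc*R.from_rotvec(rv/n,degrees=True)
    for i in range(0,n,8):print(';'.join(rows[i:i+8]))
    return t,Rt
E
python3 - <<'E'
from h import *
p=cv2.imread('pics/t0.png');h=cv2.cvtColor(p[185:260,125:200],cv2.COLOR_BGR2HSV)
m=((h[...,1]>95)).astype(np.uint8);m=cv2.morphologyEx(m,cv2.MORPH_OPEN,np.ones((3,3)))
v,u=np.nonzero(m);v=v+185;u=u+125
P=world('top',np.load('pics/t0.npy'),u,v);c,r=cv2.minEnclosingCircle(P[:,:2].astype(np.float32));print('mat',c,r,P.mean(0),len(P))
st=plan([.60,-.20,.28],rot(50),.0876)
E
```

```text
mat (0.5081971883773804, 0.23553374409675598) 0.22100669145584106 [0.56280901 0.38500185 0.0155488 ] 1957
n 13 dist [0.45  0.458 0.035] turn [ 0.1 -0.  52.9]
0.0 -0.0 4.1 -0.0416 0.0266 -0.0027 0.0876;0.0 -0.0 4.1 -0.0396 0.0295 -0.0027 0.0876;0.0 -0.0 4.1 -0.0374 0.0322 -0.0027 0.0876;0.0 -0.0 4.1 -0.0350 0.0348 -0.0027 0.0876;0.0 -0.0 4.1 -0.0324 0.0372 -0.0027 0.0876;0.0 -0.0 4.1 -0.0297 0.0394 -0.0027 0.0876;0.0 -0.0 4.1 -0.0269 0.0414 -0.0027 0.0876;0.0 -0.0 4.1 -0.0239 0.0432 -0.0027 0.0876
0.0 -0.0 4.1 -0.0207 0.0448 -0.0027 0.0876;0.0 -0.0 4.1 -0.0175 0.0461 -0.0027 0.0876;0.0 -0.0 4.1 -0.0142 0.0473 -0.0027 0.0876;0.0 -0.0 4.1 -0.0108 0.0482 -0.0027 0.0876;0.0 -0.0 4.1 -0.0073 0.0488 -0.0027 0.0876
```

{"fn": "move_arm", "kwargs": {"rows": "0 0 4 -0.042 0.027 -0.003 0.0876;0 0 4 -0.04 0.03 -0.003 0.0876;0 0 4 -0.037 0.032 -0.003 0.0876;0 0 4 -0.035 0.035 -0.003 0.0876;0 0 4 -0.032 0.037 -0.003 0.0876;0 0 4 -0.03 0.039 -0.003 0.0876;0 0 4 -0.027 0.041 -0.003 0.0876;0 0 4 -0.024 0.043 -0.003 0.0876"}}

```text
t: 1.1
eef_pos: [0.427, -0.3741, 0.2585]
ee_rot: [3.141, -0.0, 2.806]
force: [0.9, -0.4, 0.3]
width: 0.0878
gripper_force: 0.0
```

{"fn": "move_arm", "kwargs": {"rows": "0 0 4 -0.021 0.045 -0.003 0.0876;0 0 4 -0.018 0.046 -0.003 0.0876;0 0 4 -0.014 0.047 -0.003 0.0876;0 0 4 -0.011 0.048 -0.003 0.0876;0 0 4 -0.007 0.049 -0.003 0.0876;0 0 0 0 0 0 0.0876"}}

```text
t: 1.85
eef_pos: [0.5992, -0.1952, 0.2726]
ee_rot: [-3.141, -0.001, 2.461]
force: [-0.0, -0.1, -0.3]
width: 0.0876
gripper_force: 0.0
```

Run:
```python
from h import *
snap('wrist','w1');s=arm.get_state();print(s['t'],s['eef_pos'],s['ee_rot'],s['q'])
st=plan([.620,-.173,.20],rot(50),.0876)
plan([.620,-.173,.122],rot(50),.0876,start=st,vmax=.03)
```

```text
1.9 [ 0.59805416 -0.19628879  0.2726184 ] [-3.14083047e+00 -1.30700080e-03  2.46119664e+00] [-7.63127841e-03  2.64283197e-01 -3.52843141e-02 -2.28422279e-04
 -1.27272599e+00 -2.24349332e+00]
n 2 dist [ 0.022  0.023 -0.084] turn [-0.  -0.1  1. ]
-0.0 -0.0 0.5 -0.0013 0.0160 0.0418 0.0876;-0.0 -0.0 0.5 -0.0011 0.0160 0.0418 0.0876
n 3 dist [ 0.     0.    -0.078] turn [0. 0. 0.]
0.0 0.0 0.0 0.0000 0.0000 0.0260 0.0876;0.0 0.0 0.0 0.0000 0.0000 0.0260 0.0876;0.0 0.0 0.0 0.0000 0.0000 0.0260 0.0876
```

View pics/w1.png

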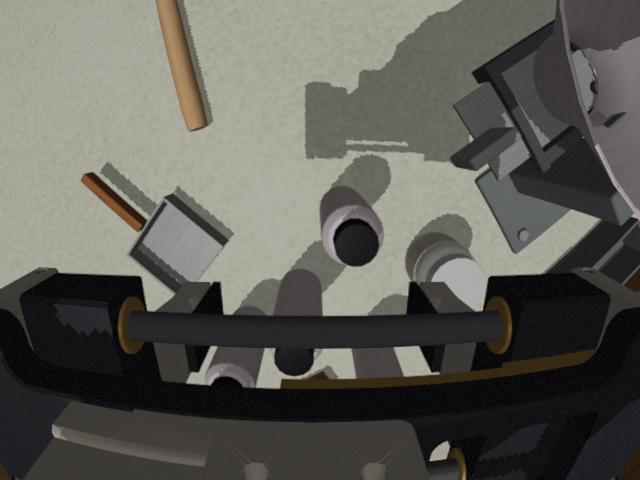

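The wrist view shows the target cap at about (355,243), with the other bottles behind the gripper bar. I'll check the cap position using the fisheye model.

```bash
cat >> h.py <<'E'
def wray(u,v,s,z):
    m=arm.camera_model('wrist');K=np.array(m['mtx']);M=np.array(m['mount'])
    x=np.array([(u-K[0,2])/K[0,0],(v-K[1,2])/K[1,1]]);th=np.linalg.norm(x)
    r=np.r_[np.sin(th)*x/max(th,1e-9),np.cos(th)]
    Rw=R.from_euler('xyz',s['ee_rot']);o=s['eef_pos']+Rw.apply(M[:3,3]);d=Rw.apply(M[:3,:3]@r)
    return o+d*(z-o[2])/d[2]
E
python3 - <<'E'
from h import *
s=arm.get_state();print(wray(356,243,s,.162),wray(483,140,s,.185),wray(163,245,s,.03))
E
```

```text
[ 0.61681305 -0.17225429  0.162     ] [ 0.608411   -0.05813014  0.185     ] [ 0.51699827 -0.35679245  0.03      ]
```

{"fn": "move_arm", "kwargs": {"rows": "0 0 0.5 -0.001 0.016 0.042 0.0876;0 0 0.5 -0.001 0.016 0.036 0.0876;0 0 0 0 0 0 0.0876"}}

```text
t: 2.28
eef_pos: [0.6172, -0.1742, 0.1922]
ee_rot: [-3.138, -0.005, 2.441]
force: [0.3, 0.1, 0.9]
width: 0.0879
gripper_force: 0.0
```

{"fn": "move_arm", "kwargs": {"rows": "0 0 0 0 0.002 0.027 0.0876;0 0 0 0 0 0.027 0.0876;0 0 0 0 0 0.027 0.0876;0 0 0 0 0 0 0.0876"}}

```text
t: 2.78
eef_pos: [0.6193, -0.1736, 0.114]
ee_rot: [-3.14, -0.002, 2.441]
force: [0.3, -1.1, 0.9]
width: 0.088
gripper_force: 0.0
```

{"fn": "move_arm", "kwargs": {"rows": "0 0 0 0 0 0 0.045;0 0 0 0 0 0 0.045;0 0 0 0 0 0 0.045;0 0 0 0 0 0 0.045;0 0 0 0 0 0 0.045;0 0 0 0 0 0 0.045", "squeeze": 25}}

```text
t: 3.52
eef_pos: [0.6208, -0.1727, 0.115]
ee_rot: [3.141, 0.001, 2.442]
force: [-0.9, 0.7, 3.8]
width: 0.0513
gripper_force: 25.0
```

Run:
```python
from h import *
st=plan([.620,-.173,.22],rot(50),.045)
st=plan([.44,-.173,.22],rot(90),.045,start=st)
st=plan([.43,.24,.22],rot(100),.045,start=st)
st=plan([.563,.385,.22],rot(100),.045,start=st,vmax=.04)
```

```text
n 2 dist [-0.001 -0.     0.094] turn [ 0.   0.  -0.1]
0.0 0.0 -0.1 0.0002 -0.0004 -0.0470 0.045;0.0 0.0 -0.1 0.0002 -0.0004 -0.0470 0.045
n 5 dist [-0.18  0.    0.  ] turn [  0.   0. -40.]
0.0 0.0 -8.0 0.0276 -0.0231 0.0000 0.045;0.0 0.0 -8.0 0.0305 -0.0191 0.0000 0.045;0.0 0.0 -8.0 0.0329 -0.0146 0.0000 0.045;0.0 0.0 -8.0 0.0346 -0.0099 0.0000 0.045;0.0 0.0 -8.0 0.0356 -0.0050 0.0000 0.045
n 9 dist [-0.01   0.413  0.   ] turn [  0.   0. -10.]
0.0 0.0 -1.1 0.0011 0.0459 0.0000 0.045;0.0 0.0 -1.1 0.0002 0.0459 0.0000 0.045;0.0 0.0 -1.1 -0.0007 0.0459 0.0000 0.045;0.0 0.0 -1.1 -0.0016 0.0459 0.0000 0.045;0.0 0.0 -1.1 -0.0024 0.0458 0.0000 0.045;0.0 0.0 -1.1 -0.0033 0.0458 0.0000 0.045;0.0 0.0 -1.1 -0.0042 0.0457 0.0000 0.045;0.0 0.0 -1.1 -0.0051 0.0456 0.0000 0.045
0.0 0.0 -1.1 -0.0060 0.0455 0.0000 0.045
n 5 dist [0.133 0.145 0.   ] turn [0. 0. 0.]
0.0 0.0 0.0 -0.0312 0.0239 0.0000 0.045;0.0 0.0 0.0 -0.0312 0.0239 0.0000 0.045;0.0 0.0 0.0 -0.0312 0.0239 0.0000 0.045;0.0 0.0 0.0 -0.0312 0.0239 0.0000 0.045;0.0 0.0 0.0 -0.0312 0.0239 0.0000 0.045
```

{"fn": "move_arm", "kwargs": {"rows": "0 0 0 0 0 -0.02 0.045;0 0 0 0 0 -0.035 0.045;0 0 0 0 0 -0.039 0.045;0 0 -8 0.028 -0.023 0 0.045;0 0 -8 0.03 -0.019 0 0.045;0 0 -8 0.033 -0.015 0 0.045;0 0 -8 0.035 -0.01 0 0.045;0 0 -8 0.036 -0.005 0 0.045"}}

```text
t: 4.53
eef_pos: [0.4379, -0.1721, 0.2076]
ee_rot: [3.141, -0.002, -3.139]
force: [-0.6, 0.0, -2.9]
width: 0.0512
gripper_force: 25.0
```

{"fn": "move_arm", "kwargs": {"rows": "0 0 -1 0.001 0.046 0 0.045;0 0 -1 0 0.046 0 0.045;0 0 -1 -0.001 0.046 0 0.045;0 0 -1 -0.002 0.046 0 0.045;0 0 -1 -0.002 0.046 0 0.045;0 0 -1 -0.003 0.046 0 0.045;0 0 -1 -0.004 0.046 0 0.045;0 0 -1 -0.005 0.046 0 0.045"}}

```text
t: 5.52
eef_pos: [0.4332, 0.1975, 0.208]
ee_rot: [-3.141, -0.001, -3.003]
force: [1.4, -0.1, -3.4]
width: 0.0512
gripper_force: 25.0
```

{"fn": "move_arm", "kwargs": {"rows": "0 0 -1 -0.006 0.045 0 0.045;0 0 0 -0.031 0.024 0 0.045;0 0 0 -0.031 0.024 0 0.045;0 0 0 -0.031 0.024 0 0.045;0 0 0 -0.031 0.024 0 0.045;0 0 0 -0.015 0.012 0 0.045;0 0 0 0 0 0 0.045"}}

```text
t: 6.4
eef_pos: [0.5545, 0.3703, 0.2063]
ee_rot: [-3.14, -0.003, -2.987]
force: [0.9, -0.5, -4.1]
width: 0.0512
gripper_force: 25.0
```

Run:
```python
from h import *
s=arm.get_state();print(s['t'],s['eef_pos'],s['ee_rot'],s['width'],s['force'])
st=plan([.563,.385,.15],rot(100),.045,vmax=.03)
```

```text
6.4 [0.55453536 0.37027656 0.20632776] [-3.14008342e+00 -2.59622678e-03 -2.98676957e+00] 0.05121868649802329 [ 0.85473753 -0.47911534 -4.10148234]
n 3 dist [ 0.008  0.015 -0.067] turn [-0.1 -0.1 -1.1]
-0.0 -0.0 -0.4 -0.0036 0.0044 0.0224 0.045;-0.0 -0.0 -0.4 -0.0036 0.0044 0.0224 0.045;-0.0 -0.0 -0.4 -0.0036 0.0044 0.0224 0.045
```

{"fn": "move_arm", "kwargs": {"rows": "0 0 0 -0.004 0.004 0.022 0.045;0 0 0 -0.004 0.004 0.022 0.045;0 0 0 -0.004 0.004 0.02 0.045;0 0 0 0 0 0.01 0.045;0 0 0 0 0 0.006 0.045;0 0 0 0 0 0.003 0.045;0 0 0 0 0 0 0.045;0 0 0 0 0 0 0.045"}}

```text
t: 7.4
eef_pos: [0.5647, 0.3837, 0.1263]
ee_rot: [3.141, 0.001, -2.987]
force: [-0.6, 0.6, -2.9]
width: 0.0512
gripper_force: 25.0
```

{"fn": "move_arm", "kwargs": {"rows": "0 0 0 0 0 0.003 0.045;0 0 0 0 0 0.002 0.045;0 0 0 0 0 0.001 0.045;0 0 0 0 0 0 0.045;0 0 0 0 0 0 0.045"}}

```text
t: 8.02
eef_pos: [0.5651, 0.3837, 0.1212]
ee_rot: [3.141, 0.002, -2.986]
force: [-1.9, -1.8, 5.8]
width: 0.0509
gripper_force: 25.0
```

Contact with the mat is made. Releasing gently.

{"fn": "move_arm", "kwargs": {"rows": "0 0 0 0 0 0 0.058;0 0 0 0 0 0 0.066;0 0 0 0 0 0 0.075;0 0 0 0 0 0 0.0876;0 0 0 0 0 0 0.0876;0 0 0 0 0 0 0.0876"}}

```text
t: 8.78
eef_pos: [0.5645, 0.3835, 0.1195]
ee_rot: [-3.141, -0.0, -2.987]
force: [0.6, -0.0, -0.2]
width: 0.0874
gripper_force: 0.0
```

{"fn": "move_arm", "kwargs": {"rows": "0 0 0 0 0 -0.03 0.0876;0 0 0 0 0 -0.04 0.0876;0 0 0 0 0 -0.05 0.0876;0 0 0 0 0 -0.05 0.0876;0 0 0 0 0 0 0.0876"}}

```text
t: 9.4
eef_pos: [0.5661, 0.3846, 0.2951]
ee_rot: [3.137, 0.007, -2.986]
force: [0.2, 0.4, -1.2]
width: 0.0876
gripper_force: 0.0
```

Run:
```python
from h import *
p,d=snap('top','t1');vv,uu=np.mgrid[0:480,0:640];P=world('top',d,uu,vv).reshape(-1,3)
q=P[(abs(P[:,0]-.563)<.06)&(abs(P[:,1]-.385)<.06)&(P[:,2]>.157)&(P[:,2]<.18)];print('cap',len(q),q.mean(0) if len(q) else'')
s=arm.get_state();print(s['t'],s['eef_pos'],s['ee_rot'],s['width'])
az=190.4
for dd in (.105,.115):
  h=np.array([.5302,-.3534,.03])-dd*np.array([np.cos(np.radians(10.4)),np.sin(np.radians(10.4)),0]);print(h)
L=rot(100.4,30,190.4)
st=plan([.43,.24,.27],rot(100),.0876)
st=plan([.40,-.20,.27],rot(100),.0876,start=st)
st=plan(h+[0,0,.1],L,.0876,start=st)
print('then');plan(h,L,.0876,start=st,vmax=.03)
```

```text
cap 51 [0.54986626 0.37814074 0.16685595]
9.45 [0.56508258 0.38411172 0.29204689] [ 3.13871419  0.00343896 -2.98662831] 0.08745365372135226
[ 0.426925   -0.37235451  0.03      ]
[ 0.41708928 -0.3741597   0.03      ]
n 5 dist [-0.135 -0.144 -0.033] turn [ 0.2  0.2 -1.1]
0.0 0.0 -0.2 0.0312 -0.0243 0.0064 0.0876;0.0 0.0 -0.2 0.0313 -0.0242 0.0065 0.0876;0.0 0.0 -0.2 0.0313 -0.0241 0.0065 0.0876;0.0 0.0 -0.2 0.0314 -0.0239 0.0065 0.0876;0.0 0.0 -0.2 0.0315 -0.0238 0.0066 0.0876
n 9 dist [-0.03 -0.44  0.  ] turn [0. 0. 0.]
0.0 0.0 0.0 0.0118 -0.0476 0.0000 0.0876;0.0 0.0 0.0 0.0118 -0.0476 0.0000 0.0876;0.0 0.0 0.0 0.0118 -0.0476 0.0000 0.0876;0.0 0.0 0.0 0.0118 -0.0476 0.0000 0.0876;0.0 0.0 0.0 0.0118 -0.0476 0.0000 0.0876;0.0 0.0 0.0 0.0118 -0.0476 0.0000 0.0876;0.0 0.0 0.0 0.0118 -0.0476 0.0000 0.0876;0.0 0.0 0.0 0.0118 -0.0476 0.0000 0.0876
0.0 0.0 0.0 0.0118 -0.0476 0.0000 0.0876
n 5 dist [ 0.022 -0.173 -0.139] turn [ -0.1 -30.   -0.4]
-0.0 -6.0 -0.1 0.0016 -0.0349 0.0277 0.0876;-0.0 -6.0 -0.1 0.0045 -0.0349 0.0274 0.0876;-0.0 -6.0 -0.1 0.0074 -0.0349 0.0267 0.0876;-0.0 -6.0 -0.1 0.0102 -0.0349 0.0258 0.0876;-0.0 -6.0 -0.1 0.0129 -0.0349 0.0246 0.0876
then
n 4 dist [ 0.   0.  -0.1] turn [0. 0. 0.]
0.0 0.0 0.0 0.0125 -0.0000 0.0217 0.0876;0.0 0.0 0.0 0.0125 -0.0000 0.0217 0.0876;0.0 0.0 0.0 0.0125 -0.0000 0.0217 0.0876;0.0 0.0 0.0 0.0125 -0.0000 0.0217 0.0876
```

{"fn": "move_arm", "kwargs": {"rows": "0 0 0 0.031 -0.024 0.006 0.0876;0 0 0 0.031 -0.024 0.006 0.0876;0 0 0 0.031 -0.024 0.006 0.0876;0 0 0 0.031 -0.024 0.006 0.0876;0 0 0 0.031 -0.024 0.006 0.0876;0 0 0 0.012 -0.048 0 0.0876;0 0 0 0.012 -0.048 0 0.0876;0 0 0 0.012 -0.048 0 0.0876"}}

```text
t: 10.45
eef_pos: [0.4155, 0.0915, 0.2586]
ee_rot: [-3.141, -0.001, -2.986]
force: [0.8, 0.0, -0.6]
width: 0.0879
gripper_force: 0.0
```

{"fn": "move_arm", "kwargs": {"rows": "0 0 0 0.012 -0.048 0 0.0876;0 0 0 0.012 -0.048 0 0.0876;0 0 0 0.012 -0.048 0 0.0876;0 0 0 0.012 -0.048 0 0.0876;0 0 0 0.012 -0.048 0 0.0876;0 0 0 0.012 -0.048 0 0.0876;0 -6 0 0.002 -0.035 0.028 0.07;0 -6 0 0.004 -0.035 0.027 0.06"}}

```text
t: 11.45
eef_pos: [0.3969, -0.2732, 0.2027]
ee_rot: [-3.141, 0.212, -2.987]
force: [1.5, 0.8, -0.2]
width: 0.073
gripper_force: 0.0
```

Run:
```python
from h import *
p,d=snap('top','t2');vv,uu=np.mgrid[0:480,0:640];P=world('top',d,uu,vv).reshape(-1,3)
q=P[(abs(P[:,0]-.563)<.06)&(abs(P[:,1]-.385)<.06)&(P[:,2]>.157)&(P[:,2]<.18)];print('cap',len(q),q.mean(0) if len(q) else'')
s=arm.get_state();print(s['t'],s['eef_pos'],s['ee_rot'],s['q'])
h=np.array([.4171,-.3742,.03]);L=rot(100.4,30,190.4)
plan(h+[0,0,.08],L,.06)
```

```text
cap 227 [0.56120469 0.3801819  0.16723541]
11.5 [ 0.39418815 -0.27485774  0.19871847] [ 3.13946863  0.21209476 -2.98992243] [-0.27477172 -0.02329119 -0.51866734 -0.11517376 -0.88595107 -1.07970187]
n 3 dist [ 0.028 -0.098 -0.098] turn [ -0.5 -17.8  -1.6]
-0.2 -5.9 -0.5 0.0026 -0.0339 0.0329 0.06;-0.2 -5.9 -0.5 0.0063 -0.0340 0.0323 0.06;-0.2 -5.9 -0.5 0.0099 -0.0340 0.0314 0.06
```

{"fn": "move_arm", "kwargs": {"rows": "0 -6 -0.5 0.003 -0.034 0.033 0.06;0 -6 -0.5 0.006 -0.034 0.032 0.06;0 -6 -0.5 0.01 -0.034 0.031 0.06;0 0 0 0 0 0 0.06"}}

```text
t: 12.0
eef_pos: [0.4208, -0.3655, 0.1079]
ee_rot: [3.141, 0.5, -2.968]
force: [-0.4, 0.2, 0.5]
width: 0.0604
gripper_force: 0.0
```

Run:
```python
from h import *
snap('wrist','w2');s=arm.get_state();print(s['t'],s['eef_pos'],s['ee_rot'],s['width'])
h=np.array([.4171,-.3742,.03]);L=rot(100.4,30,190.4)
plan(h,L,.06,vmax=.03)
```

```text
12.05 [ 0.42145017 -0.36496593  0.1096204 ] [-3.14123259  0.50009971 -2.96651967] 0.05984316790490493
n 3 dist [ 0.001 -0.008 -0.089] turn [-0.2 -1.3 -0.3]
-0.1 -0.4 -0.1 0.0144 -0.0028 0.0260 0.06;-0.1 -0.4 -0.1 0.0146 -0.0028 0.0259 0.06;-0.1 -0.4 -0.1 0.0148 -0.0028 0.0258 0.06
```

View pics/w2.png

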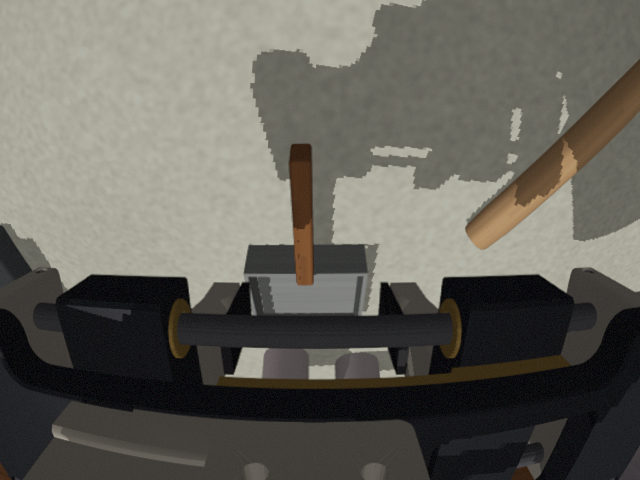

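The handle runs along column 303, from (301,148) to (305,280), parallel to the jaws and about 8 mm left of centre, as planned. The hammer tip at (478,245) is clear.

{"fn": "move_arm", "kwargs": {"rows": "0 0 0 0.014 -0.003 0.026 0.06;0 0 0 0.015 -0.003 0.026 0.06;0 0 0 0.015 -0.003 0.024 0.06;0 0 0 0 0 0 0.06"}}

```text
t: 12.55
eef_pos: [0.4229, -0.3719, 0.0233]
ee_rot: [-3.14, 0.501, -2.96]
force: [1.1, -0.3, -0.2]
width: 0.0599
gripper_force: 0.0
```

Run:
```python
from h import *
s=arm.get_state();print(s['t'],s['eef_pos'],s['ee_rot'],s['width'],wray(301,148,dict(eef_pos=np.array([ 0.42145017,-0.36496593,0.1096204]),ee_rot=[-3.14123259,0.50009971,-2.96651967]),.041))
h=np.array([.4171,-.3742,.03]);L=rot(100.4,30,190.4)
plan(h,L,.06,vmax=.03)
```

```text
12.55 [ 0.4228986  -0.37192589  0.02331273] [-3.14001144  0.50108004 -2.96029164] 0.0599314420761961 [ 0.38149866 -0.37855486  0.041     ]
n 1 dist [-0.    -0.001 -0.003] turn [-0.1 -1.3 -0. ]
-0.1 -1.3 -0.0 0.0019 -0.0012 0.0022 0.06
```

{"fn": "move_arm", "kwargs": {"rows": "0 -1.3 0 0.002 -0.001 0.002 0.03;0 0 0 0 0 0 0.005;0 0 0 0 0 0 0.005;0 0 0 0 0 0 0.005;0 0 0 0 0 0 0.005;0 0 0 0 0 0 0.005", "squeeze": 50}}

```text
t: 13.3
eef_pos: [0.423, -0.3747, 0.022]
ee_rot: [-3.136, 0.527, -2.959]
force: [-0.7, 0.7, 2.5]
width: 0.0121
gripper_force: 49.9
```

```bash
cat > pan.py <<'E'
from h import *
def T(p,yaw): 
    M=np.eye(4);M[:3,:3]=R.from_euler('z',yaw,degrees=True).as_matrix();M[:3,3]=p;return M
s=arm.get_state();W=np.eye(4);W[:3,:3]=R.from_euler('xyz',s['ee_rot']).as_matrix();W[:3,3]=s['eef_pos']
rel=np.linalg.inv(T([.5302,-.3534,.015],10.4))@W
np.save('rel.npy',rel)
def go(p,yaw,st=None,**k):
    G=T(p,yaw)@rel;Rt=R.from_matrix(G[:3,:3]);return plan(G[:3,3]-Rt.apply([0,0,.011]),Rt,.005,start=st,**k)
E
python3 - <<'E'
from pan import *
st=go([.5302,-.3534,.06],10.4,vmax=.025)
st=go([.590,-.09,.06],13,st,vmax=.04)
st=go([.6254,.0615,.022],15,st,vmax=.03)
E
```

```text
n 2 dist [ 0.    -0.     0.045] turn [-0. -0.  0.]
-0.0 -0.0 0.0 -0.0113 -0.0001 -0.0195 0.005;-0.0 -0.0 0.0 -0.0113 -0.0001 -0.0195 0.005
n 7 dist [0.061 0.259 0.   ] turn [-1.3 -0.  -2.2]
-0.2 -0.0 -0.3 -0.0132 0.0348 0.0075 0.005;-0.2 -0.0 -0.3 -0.0134 0.0347 0.0076 0.005;-0.2 -0.0 -0.3 -0.0136 0.0346 0.0077 0.005;-0.2 -0.0 -0.3 -0.0138 0.0345 0.0078 0.005;-0.2 -0.0 -0.3 -0.0140 0.0344 0.0079 0.005;-0.2 -0.0 -0.3 -0.0142 0.0343 0.0080 0.005;-0.2 -0.0 -0.3 -0.0143 0.0342 0.0082 0.005
n 6 dist [ 0.036  0.148 -0.038] turn [-1.  -0.  -1.7]
-0.2 -0.0 -0.3 -0.0067 0.0227 0.0111 0.005;-0.2 -0.0 -0.3 -0.0068 0.0226 0.0112 0.005;-0.2 -0.0 -0.3 -0.0070 0.0226 0.0113 0.005;-0.2 -0.0 -0.3 -0.0071 0.0225 0.0113 0.005;-0.2 -0.0 -0.3 -0.0072 0.0224 0.0114 0.005;-0.2 -0.0 -0.3 -0.0073 0.0223 0.0115 0.005
```

{"fn": "move_arm", "kwargs": {"rows": "0 0 0 -0.005 0 -0.01 0.005;0 0 0 -0.01 0 -0.017 0.005;0 0 0 -0.008 0 -0.012 0.005;0 0 0 0 0 0 0.005"}}

```text
t: 13.8
eef_pos: [0.4235, -0.3749, 0.0686]
ee_rot: [-3.134, 0.528, -2.957]
force: [-0.1, -0.4, -2.6]
width: 0.0119
gripper_force: 49.9
```

Run:
```python
from h import *
p,d=snap('scene','s2');s=arm.get_state();print(s['t'],s['eef_pos'],s['ee_rot'],s['width'],s['force'],s['moment'])
cv2.imwrite('pics/s2c.png',cv2.resize(p[250:430,20:260],None,fx=3,fy=3))
```

```text
13.85 [ 0.42316497 -0.37451522  0.06763261] [-3.13516167  0.52698857 -2.95819816] 0.01167186372201877 [ 0.4219384   1.01136867 -2.06686295] [-3.82090796e-01  2.24842709e+00 -8.53101942e-04]
```

View pics/s2c.png

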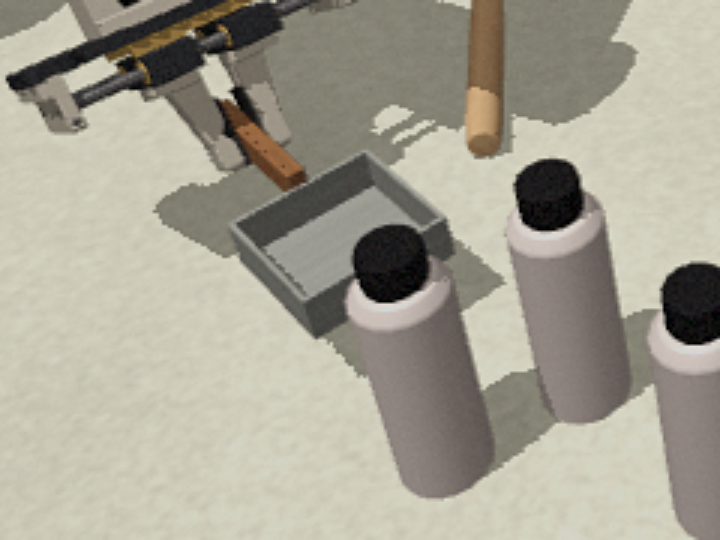

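The pan is held clear of the bench and level (tray around (340,240) in the crop), with the bottles and hammer undisturbed.

{"fn": "move_arm", "kwargs": {"rows": "0 0 -0.3 -0.009 0.022 0.005 0.005;0 0 -0.3 -0.013 0.035 0.008 0.005;0 0 -0.3 -0.014 0.035 0.008 0.005;0 0 -0.3 -0.014 0.034 0.008 0.005;0 0 -0.3 -0.014 0.034 0.008 0.005;0 0 -0.3 -0.014 0.034 0.008 0.005;0 0 -0.3 -0.014 0.034 0.008 0.005;0 0 0 -0.005 0.012 0.003 0.005"}}

```text
t: 14.85
eef_pos: [0.4861, -0.1152, 0.0635]
ee_rot: [-3.116, 0.525, -2.914]
force: [-1.0, -1.5, -1.1]
width: 0.0113
gripper_force: 49.9
```

```bash
sed -i "s/^rel=.*/rel=np.load('rel.npy')/; /np.save('rel/d" pan.py
python3 - <<'E'
from pan import *
print(s['t'],s['eef_pos'],s['force']);G=W@np.linalg.inv(rel);print('pan est',G[:3,3],R.from_matrix(G[:3,:3]).as_euler('xyz',degrees=True))
st=go([.6254,.0615,.024],15,vmax=.03)
E
```

```text
14.85 [ 0.4860831  -0.11522227  0.0634939 ] [-0.99761886 -1.54608902 -1.13077187]
pan est [ 0.59245859 -0.09034314  0.0562673 ] [-1.01371708  0.1099619  12.36972552]
n 6 dist [ 0.034  0.147 -0.033] turn [-2.2 -0.1 -1.8]
-0.4 -0.0 -0.3 -0.0069 0.0228 0.0096 0.005;-0.4 -0.0 -0.3 -0.0070 0.0227 0.0098 0.005;-0.4 -0.0 -0.3 -0.0071 0.0226 0.0099 0.005;-0.4 -0.0 -0.3 -0.0072 0.0225 0.0101 0.005;-0.4 -0.0 -0.3 -0.0073 0.0224 0.0102 0.005;-0.4 -0.0 -0.3 -0.0074 0.0223 0.0104 0.005
```

{"fn": "move_arm", "kwargs": {"rows": "-0.4 0 -0.3 -0.007 0.023 0.01 0.005;-0.4 0 -0.3 -0.007 0.023 0.01 0.005;-0.4 0 -0.3 -0.007 0.023 0.01 0.005;-0.4 0 -0.3 -0.007 0.022 0.01 0.005;-0.4 0 -0.3 -0.007 0.022 0.01 0.005;-0.4 0 -0.3 -0.007 0.022 0.01 0.005;0 0 0 0 0 0 0.005"}}

```text
t: 15.72
eef_pos: [0.5222, 0.0119, 0.0235]
ee_rot: [3.093, 0.537, -2.88]
force: [0.9, -0.2, -1.8]
width: 0.0115
gripper_force: 49.9
```

Run:
```python
from pan import *
print(s['t'],s['eef_pos'],s['force'],s['width']);G=W@np.linalg.inv(rel);print('pan est',G[:3,3],R.from_matrix(G[:3,:3]).as_euler('xyz',degrees=True))
p,d=snap('scene','s3');cv2.imwrite('pics/s3c.png',cv2.resize(p[200:320,220:420],None,fx=4,fy=4))
vv,uu=np.mgrid[0:480,0:640];P=world('scene',d,uu,vv).reshape(-1,3)
st=go([.6254,.0615,.015],15,vmax=.005)
```

```text
15.725 [0.52220798 0.0119365  0.0235427 ] [ 0.93873869 -0.18900197 -1.79664045] 0.011500500503772593
pan est [0.62646424 0.04486928 0.01779765] [ 2.66201905 -0.6083779  16.50292674]
n 5 dist [-0.001  0.02  -0.002] turn [ 3.1  0.6 -0.1]
0.6 0.1 -0.0 -0.0005 0.0040 0.0009 0.005;0.6 0.1 -0.0 -0.0005 0.0040 0.0008 0.005;0.6 0.1 -0.0 -0.0005 0.0040 0.0008 0.005;0.6 0.1 -0.0 -0.0005 0.0040 0.0007 0.005;0.6 0.1 -0.0 -0.0005 0.0040 0.0007 0.005
```

View pics/s3c.png

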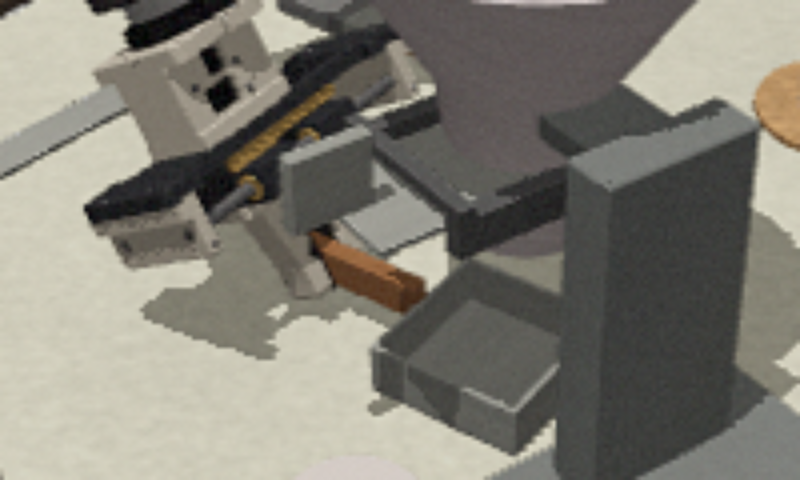

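The pan is just above the bench under the spout, about 17 mm short in y and rolled by about 3°. I'll correct that and then check it by depth.

{"fn": "move_arm", "kwargs": {"rows": "0.6 0 0 0 0.004 0 0.005;0.6 0 0 -0.001 0.004 0.001 0.005;0.6 0 0 0 0.004 0 0.005;0.6 0 0 -0.001 0.004 0.001 0.005;0.6 0 0 0 0.004 0 0.005;0 0 0 0 0 0 0.005;0 0 0 0 0 0 0.005"}}

```text
t: 16.65
eef_pos: [0.522, 0.0157, 0.0133]
ee_rot: [3.103, 0.557, -2.883]
force: [-2.2, -4.9, 8.0]
width: 0.0115
gripper_force: 50.0
```

Run:
```python
from pan import *
print(s['t'],s['eef_pos'],s['force'],s['width']);G=W@np.linalg.inv(rel);print('pan est',G[:3,3],R.from_matrix(G[:3,:3]).as_euler('xyz',degrees=True))
p,d=snap('scene','s4')
m=arm.camera_model('scene');K=np.array(m['mtx']);C=np.array(m['camera_from_world'])
def px(q): c=(C@np.r_[q,1])[:3];c=K@c;return c[:2]/c[2]
im=cv2.resize(p[200:320,220:420],None,fx=4,fy=4)
for zz in (.03,):
  c=[px((T([G[0,3],G[1,3],0],15)@[a*.045,b*.045,G[2,3]+.015,1])[:3]) for a,b in((1,1),(1,-1),(-1,-1),(-1,1))]
  cv2.polylines(im,[np.int32((np.array(c)-[220,200])*4)],True,(0,0,255),1)
a=[px([.6254+.105*np.cos(t),.0615+.105*np.sin(t),.278]) for t in np.arange(0,6.3,.1)]
a=[px([.6254+.034*np.cos(t),.0615+.034*np.sin(t),.095]) for t in np.arange(0,6.3,.1)]
cv2.polylines(im,[np.int32((np.array(a)-[220,200])*4)],True,(0,255,0),1)
cv2.imwrite('pics/s4c.png',im)
```

```text
16.65 [0.52202588 0.01573484 0.01331848] [-2.23576641 -4.91970909  7.96336642] 0.011503686672921485
pan est [0.6266507  0.04779316 0.00973333] [ 2.12834542 -1.74932986 16.04277558]
```

View pics/s4c.png

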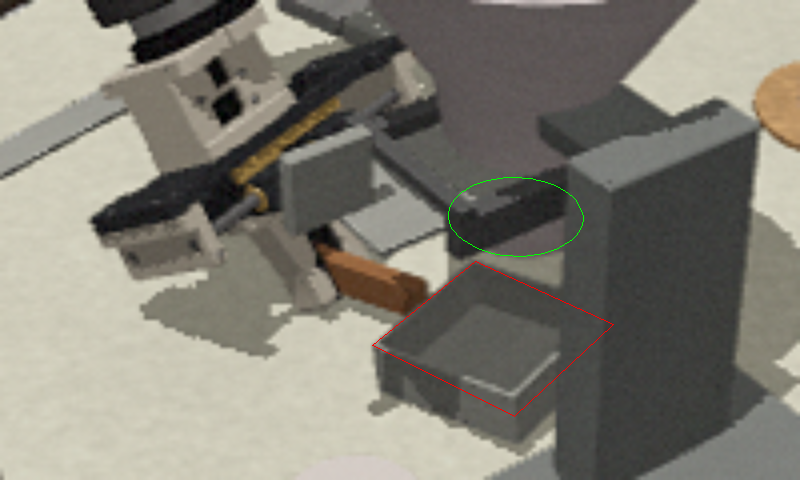

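Run:
```python
from pan import *
print(np.round(s['q'],3),s['force'],s['moment'],s['eef_pos'],np.degrees(s['ee_rot']))
```

```text
[ 0.33   0.258 -0.753 -0.635 -0.002 -0.996] [-2.76823211 -5.74027709  7.82133716] [-1.96174252  0.33706007 -1.24070351] [0.52200803 0.01574884 0.0133002 ] [ 177.79996639   31.902157   -165.15710524]
```

Joint 5 is at its 0 limit, so the lean is too large here. I'll set the pan down, let go, regrip with less lean, and slide it the rest of the way.

{"fn": "move_arm", "kwargs": {"rows": "0 0 0 0 0 0 0.02;0 0 0 0 0 0 0.035;0 0 0 0 0 0 0.035;0 0 0 0 0 0 0.035"}}

```text
t: 17.2
eef_pos: [0.5213, 0.017, 0.0122]
ee_rot: [3.102, 0.554, -2.881]
force: [-0.2, 0.4, 1.8]
width: 0.0345
gripper_force: 0.8
```

Run:
```python
from pan import *
print(s['t'],s['q'],s['force'],s['eef_pos'],np.degrees(s['ee_rot']),s['width'])
p,d=snap('scene','s5');p,dt=snap('top','t5')
# tray rim in scene depth
vv,uu=np.mgrid[0:480,0:640]
for n,D in(('scene',d),('top',dt)):
  P=world(n,D,uu,vv).reshape(-1,3)
  q=P[(P[:,2]>.026)&(P[:,2]<.034)&(abs(P[:,0]-.63)<.09)&(abs(P[:,1]-.05)<.09)]
  print(n,len(q),cv2.minAreaRect(q[:,:2].astype(np.float32)*1000) if len(q)>5 else'',np.round(q.min(0),3),np.round(q.max(0),3))
  q=P[(P[:,2]>.034)&(P[:,2]<.046)&(P[:,0]>.47)&(P[:,0]<.6)&(abs(P[:,1]-.03)<.05)]
  print(len(q),cv2.minAreaRect(q[:,:2].astype(np.float32)*1000) if len(q)>5 else '')
g=s['eef_pos']-R.from_euler('xyz',s['ee_rot']).apply([0,0,.011]);print(g)
plan([g[0],g[1],.032],rot(105,18,195),.035)
cv2.imwrite('pics/s5c.png',cv2.resize(cv2.imread('pics/s5.png')[200:320,220:420],None,fx=4,fy=4))
```

```text
17.2 [ 0.33183087  0.25970185 -0.75344585 -0.63466992 -0.00292506 -0.99667247] [-0.1659927   0.40470174  1.81020561] [0.52132783 0.01695156 0.01224049] [ 177.75112351   31.74483995 -165.0676027 ] 0.034460519283471984
scene 265 ((624.3665161132812, 43.5892333984375), (174.87913513183594, 94.89962005615234), 11.621822357177734) [ 0.541 -0.008  0.026] [0.719 0.091 0.034]
250 ((540.66796875, 24.574127197265625), (87.49700927734375, 53.74371337890625), 39.840850830078125)Traceback (most recent call last):
  File "<stdin>", line 9, in <module>
    return umr_minimum(a, axis, None, out, keepdims, initial, where)
ValueError: zero-size array to reduction operation minimum which has no identity
```

Run:
```python
from pan import *
g=s['eef_pos']-R.from_euler('xyz',s['ee_rot']).apply([0,0,.011]);print(g)
plan([g[0],g[1],.032],rot(103,18,193),.05,amax=5)
```

```text
[0.51583022 0.01505034 0.021565  ]
n 3 dist [-0.002 -0.001  0.009] turn [ 3.1 13.7  2. ]
1.0 4.6 0.7 -0.0010 -0.0001 -0.0031 0.05;1.0 4.6 0.7 -0.0007 -0.0001 -0.0031 0.05;1.0 4.6 0.7 -0.0005 -0.0002 -0.0032 0.05
```

{"fn": "move_arm", "kwargs": {"rows": "0 0 0 -0.001 0 -0.005 0.05;1 4.6 0.7 -0.001 0 -0.003 0.05;1 4.6 0.7 -0.001 0 -0.003 0.05;1 4.6 0.7 0 0 -0.002 0.05;0 0 0 0 0 0 0.05;0 0 0 0 0 0 0.05"}}

```text
t: 18.05
eef_pos: [0.5203, 0.0, 0.0197]
ee_rot: [3.096, 0.361, -2.905]
force: [-0.7, -0.2, -0.2]
width: 0.0503
gripper_force: 0.0
```

Run:
```python
from pan import *
print(s['t'],np.round(s['q'],2),s['force'],s['gripper_force'],s['width'])
g=s['eef_pos']-R.from_euler('xyz',s['ee_rot']).apply([0,0,.011]);print(g)
plan([g[0],g[1],.030],rot(103,18,193),.05,amax=5)
p,d=snap('scene','s5')
m=arm.camera_model('scene');K=np.array(m['mtx']);C=np.array(m['camera_from_world'])
def px(q): c=(C@np.r_[q,1])[:3];c=K@c;return c[:2]/c[2]
im=cv2.resize(p[200:320,220:420],None,fx=4,fy=4)
c=[px((T([.6265,.0475,0],14)@[a*.045,b*.045,.03,1])[:3]) for a,b in((1,1),(1,-1),(-1,-1),(-1,1))]
cv2.polylines(im,[np.int32((np.array(c)-[220,200])*4)],True,(0,0,255),1)
cv2.imwrite('pics/s5c.png',im)
```

```text
18.05 [ 0.38  0.25 -0.92  0.14 -0.04 -1.84] [-0.67439866 -0.19963458 -0.16476339] 0.0 0.05026150339398153
[ 0.51667632 -0.00138069  0.02998283]
n 1 dist [-0.    -0.001 -0.   ] turn [2.8 2.7 0.6]
2.8 2.7 0.6 0.0005 -0.0005 -0.0000 0.05
```

View pics/s5c.png

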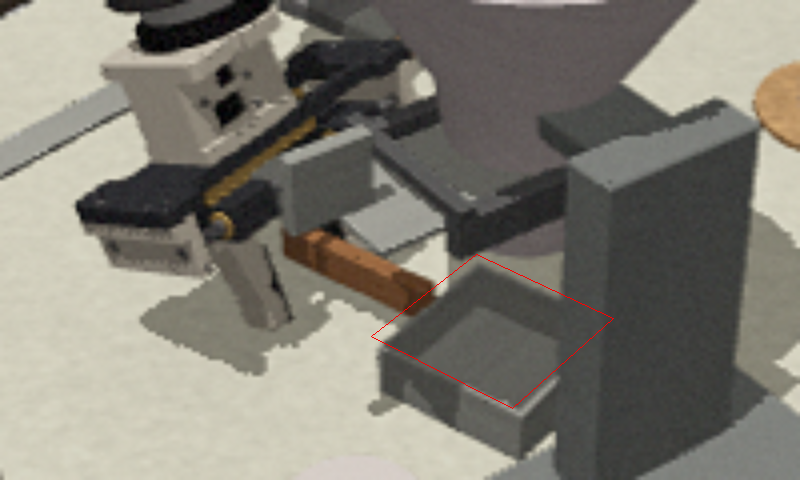

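```bash
cat >> h.py <<'E'
def sray(u,v,z,n='scene'):
    m=arm.camera_model(n);K=np.array(m['mtx']);T=np.linalg.inv(np.array(m['camera_from_world']))
    d=T[:3,:3]@np.linalg.solve(K,[u,v,1]);o=T[:3,3];return o+d*(z-o[2])/d[2]
E
python3 - <<'E'
from h import *
d=np.load('pics/s5.npy')
for u,v in((380,350),(520,427),(478,268),(285,235),(436,282)):
    U,V=220+u/4,200+v/4;z=.03 if u not in(285,436) else .041
    print(u,v,np.round(sray(U,V,z),4),np.round(world('scene',d,[U],[V])[0],4))
# tray front-left face & rim from depth: points over u 380..520 v 340..460
vv,uu=np.mgrid[285:318,314:356];P=world('scene',d,uu,vv).reshape(-1,3);q=P[(P[:,2]>.005)&(P[:,2]<.036)]
r=cv2.minAreaRect(q[:,:2].astype(np.float32)*1000);print(r,q[:,2].max())
vv,uu=np.mgrid[262:312,312:360];P=world('scene',d,uu,vv).reshape(-1,3);q=P[(P[:,2]>.024)&(P[:,2]<.036)&(P[:,0]>.56)];print(cv2.boxPoints(cv2.minAreaRect(q[:,:2].astype(np.float32)*1000)),cv2.minAreaRect(q[:,:2].astype(np.float32)*1000))
E
```

```text
380 350 [ 0.6052 -0.0104  0.03  ] [ 0.6023 -0.0082  0.027 ]
520 427 [0.6935 0.0093 0.03  ] [0.6874 0.0147 0.0226]
478 268 [0.5822 0.073  0.03  ] [0.579  0.0756 0.0268]
285 235 [ 0.5056 -0.0014  0.041 ] [0.4978 0.0035 0.0342]
436 282 [0.5892 0.0386 0.041 ] [ 0.5444  0.0735 -0.0032]
((649.1016845703125, 23.387771606445312), (114.09426879882812, 55.72747802734375), 5.4536356925964355) 0.03235751464853509
[[541.3491    36.536266]
 [650.0133   -57.98633 ]
 [713.57104   15.080387]
 [604.90686  109.60298 ]] ((627.4600830078125, 25.808326721191406), (96.84181213378906, 144.02232360839844), 48.9813117980957)
```

Pan corners in the crop, left (380,350), front (520,427) and top (478,268), put its centre at about (0.6355, 0.042) with yaw about 14.5°. It must shift (-10,+20) mm. I'll realign the gripper with less lean.

Run:
```python
from h import *
plan([.5115,.010,.031],rot(104.5,12,194.5),.05,amax=3)
```

```text
n 4 dist [-0.007  0.01   0.   ] turn [ 2.3  8.7 -0.8]
0.6 2.2 -0.2 0.0010 0.0030 -0.0003 0.05;0.6 2.2 -0.2 0.0010 0.0030 -0.0003 0.05;0.6 2.2 -0.2 0.0010 0.0030 -0.0003 0.05;0.6 2.2 -0.2 0.0010 0.0030 -0.0003 0.05
```

{"fn": "move_arm", "kwargs": {"rows": "0.6 2.2 -0.2 0.001 0.003 0 0.05;0.6 2.2 -0.2 0.001 0.003 0 0.05;0.6 2.2 -0.2 0.001 0.003 0 0.05;0.6 2.2 -0.2 0.001 0.003 0 0.05;0 0 0 0 0 0 0.05"}}

```text
t: 18.73
eef_pos: [0.515, 0.0118, 0.0191]
ee_rot: [-3.14, 0.209, -2.887]
force: [0.9, 0.2, -0.4]
width: 0.0503
gripper_force: 0.0
```

Run:
```python
from h import *
s=arm.get_state();print(s['t'],np.round(s['q'],2),s['force'],s['gripper_force'],s['eef_pos'])
plan([.5115,.010,.031],rot(104.5,12,194.5),.05,amax=3)
```

```text
18.725 [ 0.43  0.27 -0.82  0.13 -0.28 -1.87] [ 0.93071439  0.19568949 -0.39783245] 0.0 [0.51497004 0.01183471 0.01909267]
n 1 dist [-0.001 -0.001  0.001] turn [-0.  -0.   0.1]
-0.0 -0.0 0.1 0.0013 -0.0009 -0.0014 0.05
```

{"fn": "move_arm", "kwargs": {"rows": "0 0 0 0 0 0 0.03;0 0 0 0 0 0 0.005;0 0 0 0 0 0 0.005;0 0 0 0 0 0 0.005;0 0 0 0 0 0 0.005;0 0 0 0 0 0 0.005", "squeeze": 50}}

```text
t: 19.48
eef_pos: [0.5143, 0.011, 0.0191]
ee_rot: [-3.139, 0.207, -2.887]
force: [-0.6, 0.5, -0.3]
width: 0.0116
gripper_force: 49.8
```

Run:
```python
from h import *
s=arm.get_state();print(s['t'],s['force'],s['gripper_force'],s['width'],s['eef_pos'])
Rt=R.from_euler('xyz',s['ee_rot']);g=s['eef_pos']-Rt.apply([0,0,.011])
st=plan(g+[0,0,.004],Rt,.005)
plan(g+[-.010,.0195,.004],Rt,.005,vmax=.008,start=st)
```

```text
19.475 [-0.56973196  0.4870944  -0.30169386] 49.771626591682434 0.011628000449710562 [0.51434235 0.01103952 0.01906953]
n 1 dist [0.    0.    0.004] turn [0. 0. 0.]
0.0 0.0 0.0 -0.0008 -0.0000 -0.0039 0.005
n 3 dist [-0.01  0.02  0.  ] turn [0. 0. 0.]
0.0 0.0 0.0 0.0016 0.0071 -0.0003 0.005;0.0 0.0 0.0 0.0016 0.0071 -0.0003 0.005;0.0 0.0 0.0 0.0016 0.0071 -0.0003 0.005
```

{"fn": "move_arm", "kwargs": {"rows": "0 0 0 -0.001 0 -0.004 0.005;0 0 0 0.002 0.007 0 0.005;0 0 0 0.002 0.007 0 0.005;0 0 0 0.001 0.007 -0.001 0.005;0 0 0 0 0 0 0.005;0 0 0 0 0 0 0.005"}}

```text
t: 20.23
eef_pos: [0.5044, 0.0304, 0.0232]
ee_rot: [-3.139, 0.207, -2.886]
force: [0.3, 0.4, -1.5]
width: 0.0119
gripper_force: 49.8
```

Run:
```python
from h import *
s=arm.get_state();print(s['t'],s['force'],s['gripper_force'],s['width'],s['eef_pos'],np.round(s['q'],2))
p,d=snap('scene','s6');im=cv2.resize(p[200:320,220:420],None,fx=4,fy=4,interpolation=cv2.INTER_CUBIC)
cv2.imwrite('pics/s6c.png',im)
```

```text
20.225 [ 0.34747024  0.37773225 -1.52039929] 49.77482199668884 0.01186677289981389 [0.50440261 0.03040113 0.02315576] [ 0.48  0.24 -0.85  0.18 -0.27 -1.97]
```

View pics/s6c.png

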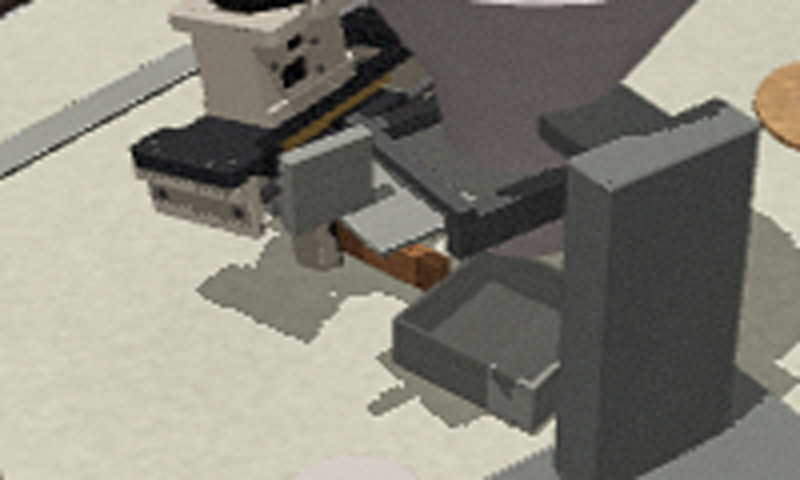

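Pan rim corners are now at about (394,319) left and (535,392) front.

Run:
```python
from h import *
l,f=[sray(220+u/4,200+v/4,.034)[:2] for u,v in((394,319),(535,396))];e=(f-l)/np.linalg.norm(f-l);n=np.array([-e[1],e[0]])
print(l,f,np.linalg.norm(f-l),np.degrees(np.arctan2(e[1],e[0])),'centre',(l+f)/2+n*.045)
```

```text
[0.59343446 0.0075231 ] [0.68402851 0.02678768] 0.09261968486883082 12.004970975631695 centre [0.62937164 0.06117122]
```

{"fn": "move_arm", "kwargs": {"rows": "0 0 0 0.001 0 0.003 0.005;0 0 0 0 0 0.002 0.005;0 0 0 0 0 0 0.015;0 0 0 0 0 0 0.025;0 0 0 0 0 0 0.04;0 0 0 0 0 0 0.04;0 0 0 0 0 0 0.04;0 0 0 0 0 0 0.04"}}

```text
t: 21.28
eef_pos: [0.5044, 0.0302, 0.018]
ee_rot: [-3.139, 0.207, -2.887]
force: [-0.1, 0.3, -0.4]
width: 0.0398
gripper_force: 0.0
```

Run:
```python
from h import *
s=arm.get_state();print(s['t'],s['force'],s['gripper_force'],s['width'],s['eef_pos'],np.round(s['q'],2))
Rt=R.from_euler('xyz',s['ee_rot']);g=s['eef_pos']-Rt.apply([0,0,.011])
st=plan(g+Rt.apply([0,0,-.05]),Rt,.04,vmax=.03)
st=plan([.42,-.10,.20],rot(104,0),.04,start=st)
L=rot(180,30,-93)
st=plan([.60,-.18,.27],L,.04,start=st,amax=9)
```

```text
21.275 [-0.06514904  0.33994724 -0.39964557] 0.0 0.039813849242422046 [0.50443172 0.03023756 0.01804591] [ 0.48  0.25 -0.86  0.19 -0.26 -1.98]
n 2 dist [-0.01  -0.002  0.049] turn [0. 0. 0.]
0.0 0.0 0.0 0.0000 0.0000 -0.0250 0.04;0.0 0.0 0.0 0.0000 0.0000 -0.0250 0.04
n 4 dist [-0.074 -0.128  0.122] turn [-0.1 11.9  0.6]
-0.0 3.0 0.1 0.0192 -0.0263 -0.0352 0.04;-0.0 3.0 0.1 0.0209 -0.0263 -0.0341 0.04;-0.0 3.0 0.1 0.0226 -0.0264 -0.0330 0.04;-0.0 3.0 0.1 0.0242 -0.0264 -0.0318 0.04
n 9 dist [ 0.18  -0.075  0.071] turn [-18.5 -26.4 -74.1]
-2.1 -2.9 -8.2 -0.0174 -0.0129 -0.0079 0.04;-2.1 -2.9 -8.2 -0.0158 -0.0150 -0.0076 0.04;-2.1 -2.9 -8.2 -0.0139 -0.0169 -0.0074 0.04;-2.1 -2.9 -8.2 -0.0117 -0.0185 -0.0074 0.04;-2.1 -2.9 -8.2 -0.0094 -0.0197 -0.0075 0.04;-2.1 -2.9 -8.2 -0.0069 -0.0206 -0.0078 0.04;-2.1 -2.9 -8.2 -0.0043 -0.0211 -0.0083 0.04;-2.1 -2.9 -8.2 -0.0017 -0.0212 -0.0089 0.04
-2.1 -2.9 -8.2 0.0009 -0.0210 -0.0096 0.04
```

{"fn": "move_arm", "kwargs": {"rows": "0 0 0 0 0 -0.025 0.04;0 0 0 0 0 -0.025 0.04;0 3 0 0.019 -0.026 -0.035 0.04;0 3 0 0.021 -0.026 -0.034 0.04;0 3 0 0.023 -0.026 -0.033 0.04;0 3 0 0.024 -0.026 -0.032 0.04;0 0 0 0 0 0 0.04"}}

```text
t: 22.15
eef_pos: [0.421, -0.0998, 0.1913]
ee_rot: [-3.139, 0.002, -2.889]
force: [0.3, 0.8, 0.8]
width: 0.0398
gripper_force: 0.0
```

Run:
```python
from h import *
p,d=snap('scene','s7');cv2.imwrite('pics/s7c.png',cv2.resize(p[200:320,220:420],None,fx=4,fy=4,interpolation=cv2.INTER_CUBIC))
vv,uu=np.mgrid[0:480,0:640];P=world('scene',d,uu,vv).reshape(-1,3)
q=P[(P[:,2]>.15)&(P[:,2]<.19)&(abs(P[:,0]-.62)<.03)&(P[:,1]<-.02)&(P[:,1]>-.09)];print('tab',len(q),q.min(0),q.max(0))
s=arm.get_state();print(s['t'],s['force'],s['eef_pos'],np.round(s['q'],2))
st=plan([.50,-.20,.28],rot(140,15,-93),.04,amax=9)
st=plan([.60,-.17,.27],rot(177,30,-93),.04,start=st,amax=9)
```

```text
tab 416 [ 0.61442051 -0.07472561  0.15019749] [ 0.62938201 -0.02699847  0.18571975]
22.2 [-0.26582078  0.45488973 -0.01629029] [ 0.42054554 -0.09918554  0.18989646] [ 0.23 -0.02 -0.56  0.   -1.02 -1.55]
n 5 dist [ 0.08  -0.098  0.079] turn [-12.6  -8.8 -35.3]
-2.5 -1.8 -7.1 -0.0105 -0.0230 -0.0158 0.04;-2.5 -1.8 -7.1 -0.0082 -0.0234 -0.0166 0.04;-2.5 -1.8 -7.1 -0.0058 -0.0235 -0.0174 0.04;-2.5 -1.8 -7.1 -0.0034 -0.0233 -0.0183 0.04;-2.5 -1.8 -7.1 -0.0012 -0.0228 -0.0192 0.04
n 5 dist [ 0.1    0.033 -0.009] turn [ -4.8 -14.5 -36.8]
-1.0 -2.9 -7.4 -0.0173 -0.0116 0.0037 0.04;-1.0 -2.9 -7.4 -0.0155 -0.0138 0.0043 0.04;-1.0 -2.9 -7.4 -0.0133 -0.0157 0.0048 0.04;-1.0 -2.9 -7.4 -0.0110 -0.0173 0.0051 0.04;-1.0 -2.9 -7.4 -0.0084 -0.0187 0.0053 0.04
```

View pics/s7c.png

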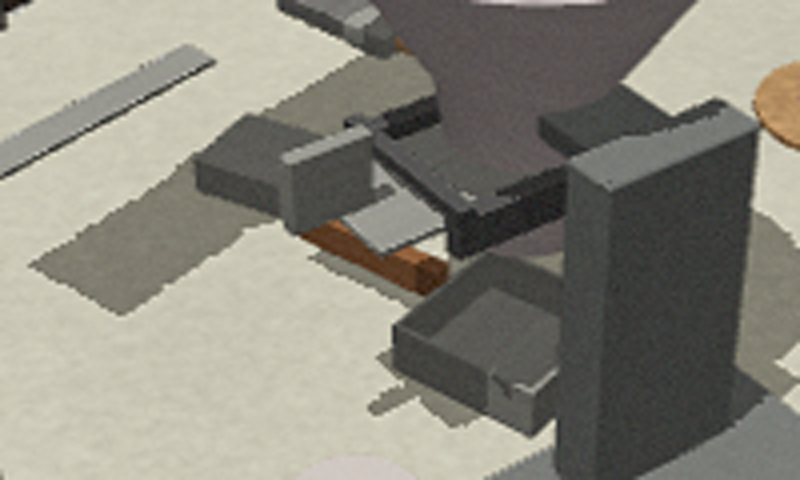

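The pan sits flat under the spout (left corner (394,323), front (533,400)), and the tab is clear at (325,180). I'm moving to the tab with a 30° lean.

{"fn": "move_arm", "kwargs": {"rows": "-2.5 -1.8 -7 -0.01 -0.023 -0.016 0.04;-2.5 -1.8 -7 -0.008 -0.023 -0.017 0.04;-2.5 -1.8 -7 -0.006 -0.023 -0.017 0.04;-2.5 -1.8 -7 -0.003 -0.023 -0.018 0.04;-2.5 -1.8 -7 -0.001 -0.023 -0.019 0.04;0 0 0 0 0 0 0.04"}}

```text
t: 22.95
eef_pos: [0.4997, -0.1974, 0.267]
ee_rot: [2.981, 0.208, -2.291]
force: [-0.1, 1.1, -0.8]
width: 0.04
gripper_force: 0.0
```

Run:
```python
from h import *
l,f=[sray(220+u/4,200+v/4,.03)[:2] for u,v in((394,323),(533,400))];e=(f-l)/np.linalg.norm(f-l);n=np.array([-e[1],e[0]])
print('pan centre',(l+f)/2+n*.045)
s=arm.get_state();print(s['t'],s['force'],s['eef_pos'],np.round(s['q'],2))
st=plan([.60,-.17,.27],rot(177,30,-93),.04,amax=9)
```

```text
pan centre [0.6280886  0.06185808]
22.95 [-0.13307848  1.0802061  -0.81978191] [ 0.49973077 -0.19735242  0.26702719] [-0.21  0.18 -0.08 -0.27 -1.36 -0.44]
n 5 dist [ 0.101  0.033 -0.007] turn [ -4.9 -14.4 -37.1]
-1.0 -2.9 -7.4 -0.0175 -0.0114 0.0033 0.04;-1.0 -2.9 -7.4 -0.0157 -0.0137 0.0039 0.04;-1.0 -2.9 -7.4 -0.0136 -0.0156 0.0044 0.04;-1.0 -2.9 -7.4 -0.0113 -0.0173 0.0047 0.04;-1.0 -2.9 -7.4 -0.0087 -0.0187 0.0049 0.04
```

{"fn": "move_arm", "kwargs": {"rows": "-1 -2.9 -7.4 -0.017 -0.011 0.003 0.04;-1 -2.9 -7.4 -0.016 -0.014 0.004 0.04;-1 -2.9 -7.4 -0.014 -0.016 0.004 0.04;-1 -2.9 -7.4 -0.011 -0.017 0.005 0.04;-1 -2.9 -7.4 -0.009 -0.019 0.005 0.04;0 0 0 0 0 0 0.04"}}

```text
t: 23.7
eef_pos: [0.5994, -0.1616, 0.2591]
ee_rot: [3.136, 0.526, -1.626]
force: [-0.3, -0.8, -0.9]
width: 0.0399
gripper_force: 0.0
```

Run:
```python
from h import *
s=arm.get_state();print(s['t'],s['force'],s['eef_pos'],np.round(s['q'],2))
L=rot(177,35,-93)
h=np.array([-np.sin(np.radians(3)),-np.cos(np.radians(3)),0]) # slide direction
C=np.array([.6195,-.051,.166])
back=L.apply([0,0,-1])
g=C+h*.005+[0,0,.004]
st=plan(g+back*.09,L,.04,amax=6)
st=plan(g,L,.04,start=st,vmax=.025)
```

```text
23.7 [-0.31030453 -0.82841893 -0.91535176] [ 0.59937936 -0.16157716  0.25910832] [-0.28  0.39  0.2  -0.51 -1.53  0.29]
n 2 dist [ 0.017  0.06  -0.024] turn [ 0.2 -4.8 -0.2]
0.1 -2.4 -0.1 -0.0203 -0.0072 0.0259 0.04;0.1 -2.4 -0.1 -0.0192 -0.0072 0.0267 0.04
n 4 dist [ 0.003  0.052 -0.074] turn [0. 0. 0.]
0.0 0.0 0.0 0.0000 -0.0000 0.0225 0.04;0.0 0.0 0.0 0.0000 -0.0000 0.0225 0.04;0.0 0.0 0.0 0.0000 -0.0000 0.0225 0.04;0.0 0.0 0.0 0.0000 -0.0000 0.0225 0.04
```

{"fn": "move_arm", "kwargs": {"rows": "0 -2.4 0 -0.02 -0.007 0.026 0.04;0 -2.4 0 -0.019 -0.007 0.027 0.04;0 0 0 0 0 0 0.04;0 0 0 0 0 0 0.04"}}

```text
t: 24.2
eef_pos: [0.6158, -0.1027, 0.2371]
ee_rot: [3.14, 0.607, -1.624]
force: [-0.1, -0.5, 0.3]
width: 0.0402
gripper_force: 0.0
```

Run:
```python
from h import *
s=arm.get_state();print(s['t'],s['force'],s['eef_pos'],np.round(s['q'],2))
p,d=snap('wrist','w3')
L=rot(177,35,-93)
h=np.array([-np.sin(np.radians(3)),-np.cos(np.radians(3)),0])
g=np.array([.6195,-.051,.166])+h*.005+[0,0,.004]
st=plan(g,L,.04,vmax=.025)
```

```text
24.2 [-0.13357699 -0.52134258  0.31573438] [ 0.61579374 -0.10274259  0.23706182] [-0.24  0.4   0.17 -0.6  -1.49  0.29]
n 4 dist [ 0.004  0.053 -0.076] turn [ 0.  -0.2 -0. ]
0.0 -0.1 -0.0 -0.0001 -0.0002 0.0233 0.04;0.0 -0.1 -0.0 -0.0001 -0.0002 0.0233 0.04;0.0 -0.1 -0.0 -0.0000 -0.0002 0.0233 0.04;0.0 -0.1 -0.0 -0.0000 -0.0002 0.0233 0.04
```

View pics/w3.png

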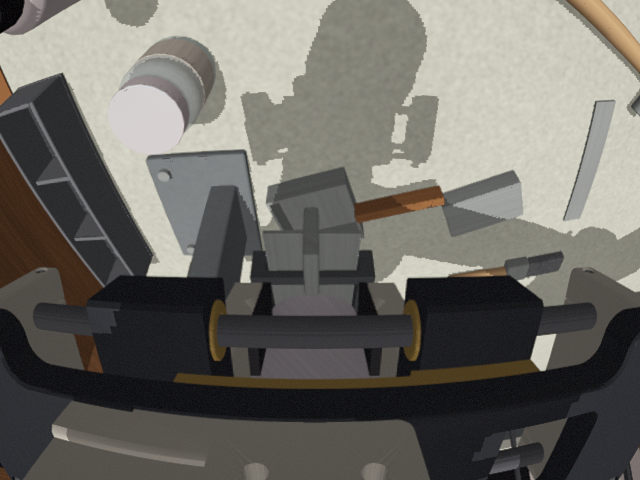

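The tab is centred between the jaws at column 312 and parallel to them, and the pan is below it. I'm now one picture over the budget, so I won't view any more. Advancing.

{"fn": "move_arm", "kwargs": {"rows": "0 0 0 0 0 0.023 0.04;0 0 0 0 0 0.023 0.04;0 0 0 0 0 0.023 0.04;0 0 0 0 0 0.023 0.04;0 0 0 0 0 0 0.04"}}

```text
t: 24.88
eef_pos: [0.6182, -0.05, 0.1607]
ee_rot: [3.138, 0.608, -1.625]
force: [0.2, -0.5, 0.4]
width: 0.0399
gripper_force: 0.0
```

{"fn": "move_arm", "kwargs": {"rows": "0 0 0 0 0 0 0.02;0 0 0 0 0 0 0.004;0 0 0 0 0 0 0.004;0 0 0 0 0 0 0.004;0 0 0 0 0 0 0.004", "squeeze": 40}}

```text
t: 25.5
eef_pos: [0.6208, -0.0509, 0.1621]
ee_rot: [-3.138, 0.608, -1.622]
force: [6.2, -1.4, -0.2]
width: 0.0101
gripper_force: 40.0
```

Run:
```python
from h import *
s=arm.get_state();print(s['t'],s['force'],s['eef_pos'],np.round(s['q'],2),s['width'],s['gripper_force'])
h=np.array([-np.sin(np.radians(3)),-np.cos(np.radians(3)),0])
Rt=R.from_euler('xyz',s['ee_rot']);g=s['eef_pos']-Rt.apply([0,0,.011])
st=plan(g+h*.114,Rt,.004,vmax=.015)
```

```text
25.5 [ 6.1731711  -1.3617178  -0.21296816] [ 0.62077474 -0.05085934  0.16208236] [-0.17  0.44  0.06 -0.63 -1.32  0.32] 0.010112955793757957 40.01101791858673
n 8 dist [-0.006 -0.114  0.   ] turn [0. 0. 0.]
0.0 0.0 0.0 0.0117 -0.0000 -0.0081 0.004;0.0 0.0 0.0 0.0117 -0.0000 -0.0081 0.004;0.0 0.0 0.0 0.0117 -0.0000 -0.0081 0.004;0.0 0.0 0.0 0.0117 -0.0000 -0.0081 0.004;0.0 0.0 0.0 0.0117 -0.0000 -0.0081 0.004;0.0 0.0 0.0 0.0117 -0.0000 -0.0081 0.004;0.0 0.0 0.0 0.0117 -0.0000 -0.0081 0.004;0.0 0.0 0.0 0.0117 -0.0000 -0.0081 0.004
```

{"fn": "move_arm", "kwargs": {"rows": "0 0 0 0 -0.002 0 0.004;0 0 0 0.006 0 -0.004 0.004;0 0 0 0.012 0 -0.008 0.004;0 0 0 0.012 0 -0.008 0.004;0 0 0 0.012 0 -0.008 0.004;0 0 0 0.012 0 -0.008 0.004;0 0 0 0.012 0 -0.008 0.004;0 0 0 0 0 0 0.004"}}

```text
t: 26.5
eef_pos: [0.6173, -0.1313, 0.162]
ee_rot: [-3.139, 0.608, -1.621]
force: [-1.4, -3.8, 13.1]
width: 0.0096
gripper_force: 40.0
```

Run:
```python
from h import *
s=arm.get_state();print(s['t'],s['force'],s['eef_pos'],np.round(s['q'],2),s['width'],s['gripper_force'])
```

```text
26.5 [-1.36048786 -3.8144334  13.1462243 ] [ 0.61726225 -0.13134586  0.16204989] [-0.28  0.49  0.13 -0.6  -1.4   0.4 ] 0.009594993005030453 40.01619100570679
```

{"fn": "move_arm", "kwargs": {"rows": "0 0 0 0.009 0 -0.007 0.004;0 0 0 0.008 0 -0.006 0.004;0 0 0 0.006 0 -0.004 0.004;0 0 0 0.004 0 -0.003 0.004;0 0 0 0.002 0 -0.002 0.004;0 0 0 0 0 0 0.004"}}

```text
t: 27.25
eef_pos: [0.6159, -0.1615, 0.1621]
ee_rot: [-3.141, 0.615, -1.621]
force: [4.6, 17.3, 4.5]
width: 0.0101
gripper_force: 40.0
```

The resisting force rose to 17 N after 111 mm of travel, so the gate is at its end stop. Relaxing, releasing and withdrawing.

{"fn": "move_arm", "kwargs": {"rows": "0 0 0 0 0 0 0.004;0 0 0 0 0 0 0.02;0 0 0 0 0 0 0.04;0 0 0 0 0 0 0.04;0 0 0 0 0 -0.02 0.04;0 0 0 0 0 -0.03 0.04;0 0 0 0 0 -0.04 0.04;0 0 0 0 0 0 0.04"}}

```text
t: 28.25
eef_pos: [0.6131, -0.2209, 0.2392]
ee_rot: [-3.135, 0.605, -1.621]
force: [1.4, 0.0, -0.7]
width: 0.0397
gripper_force: 0.0
```

Run:
```python
from h import *
p,d=snap('scene','s9');vv,uu=np.mgrid[0:480,0:640];P=world('scene',d,uu,vv).reshape(-1,3)
q=P[(P[:,2]>.15)&(P[:,2]<.188)&(abs(P[:,0]-.615)<.02)&(P[:,1]<-.1)&(P[:,1]>-.22)];print('tab',len(q),np.percentile(q,[1,99],axis=0))
l=P.reshape(480,640,3)
# pan unchanged? compare depth with s7 around pan
d7=np.load('pics/s7.npy')[262:312,312:358];print('pan depth diff',np.percentile(abs(d[262:312,312:358]-d7),[50,90,97]))
p,d=snap('top','t9');P=world('top',d,uu,vv).reshape(-1,3)
q=P[(abs(P[:,0]-.563)<.06)&(abs(P[:,1]-.385)<.06)&(P[:,2]>.157)&(P[:,2]<.18)];print('cap',len(q),q.mean(0))
s=arm.get_state();print(s['t'],s['force'],s['eef_pos'],np.round(s['q'],2),s['width'],s['gripper_force'])
```

```text
tab 493 [[ 0.61210983 -0.18396002  0.15076866]
 [ 0.62407116 -0.13929146  0.18523263]]
pan depth diff [0.00174698 0.00423828 0.00586469]
cap 229 [0.56130536 0.38017479 0.16746401]
28.35 [-0.33667837  0.18723881  0.26193949] [ 0.61230027 -0.2183713   0.23614104] [-0.4   0.49  0.3  -0.57 -1.61  0.39] 0.03984086605711572 0.0
```

```bash
python3 -c "
from station import arm
print(arm.job_done())"
```

```text
the job is handed in; nothing more can be done
None
```

The job is handed in: by my measurements the bottle stands on the mat (about 5 mm off centre), the pan lies under the spout (about 3 mm off) and the gate is at its end stop, though I viewed 11 pictures against the limit of 10, and no verdict came back.

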